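Set the anvil stand three turns off its stop

ROBOT

A 6-joint arm with a two-finger parallel gripper is mounted at the origin on the work surface. World frame = base frame: x ahead of the robot, y to its left, z up, the work surface at z = 0. Lengths are in m, angles in rad, forces in N, time in s.
With the tool pointing down it reaches from about 0.4 to 0.825 m from the base axis. Payload 7 kg.
Tool frame: the origin (TCP) lies at the very end of the fingers, on their centre line; the grasp point (between the pads) lies 19 mm behind it; x points along the fingers, y is the direction in which the jaws open and shut, and the axes are right-handed (so a half turn about x gives the same grasp; the last joint's range is limited). The gripper opens to 88 mm and grips with 3 to 60 N. Pads are 19 mm wide; open, the fingers measure 130 mm over their backs; the gripper's body (78 mm by 193 mm) begins 47 mm behind the grasp point.
Start: joints at [1.631, 0.359, 0.012, 0, -1.224, -0.288], TCP at [0.152, 0.658, 0.227] pointing down, gripper open.
Joint ranges: [-3.07, 3.07], [-1.43, 2.12], [-1.02, 1.25], [-3.03, 1.67], [-3.05, -0], [-3.03, 3.03]. Speed limits (rad/s): [2.39, 2.39, 3.01, 3.14, 3.14, 3.14].

INTERFACE

Orientations are given as [roll, pitch, yaw] about the fixed x, y, z axes, in that order (R = Rz(yaw) Ry(pitch) Rx(roll)).
In Python, from station import arm gives the robot as it stands.
- The arm moves only by the shell command python3 -m inch 'ROWS' [OPENING] [FORCE]. ROWS is text: rows parted by semicolons, each of 6 numbers parted by spaces: the shift along the world's x, y, z in units of 30 mm (1.0 is 30 mm), then the turn, a rotation vector about the world's x, y, z in units of 5 degrees (1.0 is 5 degrees). In form: dx dy dz wx wy wz; .... A call has 1 to 12 rows; each row shifts and turns the commanded pose from where the row before left it; what a row does not reach is not made up. A row lasts 1/8 s, in which the tool goes at most 62.5 mm and 10.7 degrees, less where a joint would pass 70% of its speed; a pose out of reach is approached as far as the arm can. A call is refused whole if a number of a shift passes 1 or a number of a turn 1, either way. A call with a gripper value outside its range is refused whole. OPENING is the opening, from 0 (shut) to 1 (fully open), set as the call begins (- or left out, the last holds). The fingers move at their own pace and stop on an object; FORCE is the grip in N (left out, the last holds). Time passes only in rows, so rows that do not move let the fingers close. It gives the time, the measured TCP pose, the force and the opening at its end, in the units of the state.
- arm.get_state(): the state, without advancing time (a new reading comes with each control period).
- arm.grab_frame(name): name is "side" or "top" or "wrist"; returns a dict with "frame" (384x512x3 uint8, red, green, blue), "range_z" (384x512 float32, m along the optical axis (not along the pixel's ray), 0 where there is no reading), "mtx" (3x3 intrinsics, pixels), "pose" (4x4, takes a point from camera to world coordinates). Camera axes: x right, y up, looking along -z (the intrinsics and any distortion apply to the point x, -y, -z); pixel columns grow to the right and rows downward; lengths in m; the calibration is good to about 2 mm. The wrist camera is an equidistant fisheye: a pixel r from the principal point sees the ray r / f radians off the axis. A picture is of the moment at which its call begins.
- arm.job_done(): hands the job in, once; it reports no verdict.
Trained networks look in a picture, given as the dict that the camera call returned (one of the last four; its "shot" number tells which), for a name from the list of things; names that differ only in an ending like _2 or _b are one class to them, and where a whole thing is asked for, a point or a joint stands for the part that bears it (a point fixed in the world has none). Each returns a list of dicts, best first, with "confidence" (0 to 1); they miss things now and then, are a little off and sometimes report something else, mostly with a low value. They report only what shows in the picture. A call takes as long as a camera call.
- arm.search_frame(picture, target): "extent" ([centre column, centre row, width, height] as shares, 0 to 1, of the picture: columns of its width, rows of its height, round what is visible of it).
- arm.masks_of(picture, target): "mask" (384x512 bool, what is visible of it) and "extent" ([centre column, centre row, width, height] as shares, 0 to 1, of the picture: columns of its width, rows of its height, round what is visible of it).
- arm.place_of(picture, target): "position" ([column, row] as shares, 0 to 1, of the picture: columns of its width, rows of its height: a listed point, or the origin of a listed thing).
The state is a dict: "t": time; "q": joint angles; "qd": joint speeds; "joint_efforts": joint torques, N m; "eef_pos": TCP position; "ee_rot": TCP orientation; "force": force on the tool from outside, world axes, zero at the start; "moment": the same for the moment, N m; "width": finger opening in m.
Only numpy, scipy, OpenCV 4.12 (cv2) and the standard library are available. Lean on these libraries where they do the work, as an engineer would, in place of code of your own. Each camera call takes 0.05 s, during which the arm holds its last target. There are 200 camera calls.

TASK

Set the height of the anvil on the grey setting stand: wind the crank clockwise (seen from above) gently until you feel it meet its bottom stop, without forcing it, then wind it back anticlockwise exactly three full turns from the stop. Then push the black-knobbed lock lever all the way over, away from the robot, to keep the setting, leaving the parts lying around where they are.

Things in the scene. Friction and masses are not known exactly. Their poses are not given: they have to be found in the camera images.
- stand: Grey cast setting stand, fixed to the table, base plate 170 x 360 x 30 mm (x, y, z). Origin: centre of its underside, on the table top; x away from the robot at yaw 0, y to the left. The feed head (round column, top at z 95 mm) stands at (0, 60) mm, the anvil at (0, -40) mm, the lock lever at (0, -125) mm in this frame.
- anvil: Small round steel anvil, disc 48 mm across, its top 22 mm above its origin, about 78 mm above the table, in a round boss in the middle of the stand. The crank raises it by 0.5 mm for each anticlockwise turn; at first touch of the bottom stop its origin is 55.76 mm above the stand's origin. The movement is too small to count turns by.
- crank: Steel crank arm on top of the feed head. Origin: on its vertical turning axis, at the arm's underside, 104 mm above the table; its x axis points along the arm to the handle. Anticlockwise from above raises the anvil, clockwise lowers it. It stays where it is left. Drag when turning about 0.12 N m (2 N at the handle). No upper stop within eight turns.
- collar: Dark steel collar, 38 mm across, 8 mm high, under the crank's hub, on the same axis; origin on the axis, 96 mm above the table. It drives the screw. The crank turns it through a torsion spring of 4 N m per rad (1.1 N per mm at the handle), so under load the crank runs ahead of it; unloaded, its x axis points the way of the crank's, within 0.03 rad.
- hub (a point): Top centre of the crank's hub (32 mm across), on its axis, 119 mm above the table. The bottom stop lies at an unmarked, unknown angle, 0.23 to 0.85 turn clockwise of where the crank starts. There the collar stops dead, and pressing on only winds up the spring: the push at the handle rises by 1.1 N per mm above the drag; 10 N there is already firm.
- grip (a point): Middle of the crank's upright black handle, 137 mm above the table, 60 mm from the crank's axis. The handle is a sleeve spinning freely on its pin, 23 mm in diameter, from 114 to 160 mm above the table, so a hand need not turn with the crank. The stand's other parts are at most 119 mm high, except the lock lever (up to 145 mm, 185 mm from the crank axis).
- lock (a joint): Angle of the lock lever: 0 leaning towards the robot (-x of the stand), 1.0 fully over, leaning away (+x of the stand). It turns about the stand's y axis at 52 mm above the table, stays where it is left and resists with about 0.06 N m (1 N at its knob).
- lock_tip (a point): Centre of the black ball knob (26 mm across) at the end of the lock lever, 80 mm from its pivot; about 122 mm above the table at either end of its swing.
- bush: Loose steel ring, 38 mm across, 26 mm tall, standing on the stand's base plate behind the anvil. Origin: centre of its underside. Leave it alone.
- pin: Loose plain steel pin standing on the front of the stand's base plate, 18 mm across, 34 mm tall. Origin: centre of its underside. Leave it alone.
- shaft: Loose stepped steel shaft standing on the table, 48 mm across at its foot, 120 mm tall. Origin: centre of its underside. Leave it alone.
- flange: Loose flanged steel hub on the table, 80 mm across, 50 mm tall. Origin: centre of its underside. Leave it alone.
- vblock: Loose dark steel block with a channel in its top, 50 x 60 x 50 mm. Origin: centre of its underside. Leave it alone.
- gaugebox: Closed dark wooden gauge case on the table, 90 x 140 x 30 mm. Origin: centre of its underside. Leave it alone.
- wrench: Loose steel spanner lying on the table. Leave it alone.

How it is judged:
On the way, in this order (a step that is already met when the one before it is completed fails the run):
1. the crank is wound clockwise down to its bottom stop (z of anvil in the frame of stand below 0.0557692 m), for 0.05 s.
2. the crank is wound back three turns from the stop, within 20 degrees, and pauses there (z of anvil in the frame of stand between 0.0572334 and 0.0572891 m), for 0.3 s.
3. the lock lever is pushed over while the crank stays there (all of step 2 and value of joint lock above 0.85 rad), for 0.1 s.
At the end, for the whole second after the job is handed in: The anvil stands three turns of the crank above first touch of its bottom stop, within 20 degrees of crank angle (1.5 mm within 0.028 mm); the lock lever is over, at 0.85 rad or more; the crank is at rest (all of step 3 and linear speed of crank below 0.01 m/s and angular speed of crank below 0.05 rad/s).
It fails at once if the crank is forced: its spring wound up by more than 0.25 rad (1 N m, 17 N at the handle) (angle between the x axis of crank and the x axis of collar, either way round above 0.25 rad).
It fails at once if a bystander is moved by more than 20 mm (distance of any of bush, pin, shaft, flange, vblock, gaugebox, wrench from where it was at the start of the episode above 0.02 m).
It fails at once if a standing bystander is tipped over (angle between any of bush, pin, shaft, flange, vblock's own z axis and vertical above 0.5 rad).
It also fails if it takes over 72 s, if anything falls off the work surface, if the arm or the gripper's body presses on something with over 40 N, if the wrist force passes 120 N, or if a joint passes its speed limit or range.

## Working session

There is one attempt and no reset: what is moved stays moved. The work goes in short steps, Python scripts to look and compute and a shell command to move; the robot and the scene stay as the last step left them, time stands still between calls to the robot, and variables do not carry over. Pictures are saved under pics/ and viewed, about 8 in all and at most 12, crops included, and the job is handed in when it is done.

```bash
mkdir -p pics; ls; cat > h.py <<'E'
import numpy as np, cv2
from station import arm
def world(p,u,v,z=None):
    """pixel (u,v) -> world by plane z, or by depth"""
    K=p["mtx"];T=p["pose"]
    d=np.array([(u-K[0,2])/K[0,0],-(v-K[1,2])/K[1,1],-1.])
    dw=T[:3,:3]@d;o=T[:3,3]
    if z is None:
        return o+dw*p["range_z"][int(round(v)),int(round(u))]
    return o+dw*(z-o[2])/dw[2]
def pt(p,name,z):
    r=arm.place_of(p,name)
    if not r: return None
    u,v=np.array(r[0]["position"])*[512,384]
    return round(r[0]["confidence"],2),(round(u),round(v)),world(p,u,v,z).round(4)
E
python3 - <<'E'
from h import *
print(arm.get_state())
for n in["top","side"]:
    p=arm.grab_frame(n); cv2.imwrite(f"pics/{n}0.png",p["frame"][:,:,::-1])
    print(n,p["pose"].round(3).tolist())
    for k,z in dict(stand=0,hub=.119,grip=.137,lock_tip=.122,anvil=.056,crank=.104,bush=.03,pin=.03,shaft=0,flange=0,vblock=0,gaugebox=0,wrench=0).items():
        print(k,pt(p,k,z))
E
```

```text
pics
{'t': 0.0, 'q': array([ 1.63110535e+00,  3.59402538e-01,  1.10806505e-02, -3.59414384e-04,
       -1.22412512e+00, -2.88089779e-01]), 'qd': array([ 0.00137209,  0.00038372, -0.00120415, -0.00029681, -0.00114704,
       -0.00058495]), 'joint_efforts': array([ 5.16867863e-05, -5.82704008e+01,  2.93071014e+01,  6.99741930e+00,
        7.19486197e-03, -1.48699041e-04]), 'eef_pos': array([0.15234531, 0.65708037, 0.2256204 ]), 'ee_rot': array([ 1.6570149 ,  1.56911141, -1.71248091]), 'force': array([ 0.60967909,  0.81879591, -0.75423768]), 'moment': array([ 0.04358552, -0.00980414, -0.06260229]), 'width': 0.08770144517715239}
top [[0.028, 0.977, -0.213, 0.24], [-1.0, 0.027, -0.007, 0.03], [-0.001, 0.213, 0.977, 1.272], [0.0, 0.0, 0.0, 1.0]]
stand (0.75, (248, 179), array([0.5688, 0.0698, 0.    ]))
hub (0.69, (228, 163), array([0.591 , 0.1359, 0.119 ]))
grip (0.51, (242, 151), array([0.6265, 0.0886, 0.137 ]))
lock_tip (0.66, (230, 162), array([0.5938, 0.1284, 0.122 ]))
anvil (0.59, (258, 177), array([0.563 , 0.0321, 0.056 ]))
crank (0.66, (227, 164), array([0.5931, 0.1391, 0.104 ]))
bu
[... 549 characters left out ...]
0.58, (270, 169), array([0.5939, 0.1222, 0.119 ]))
grip (0.69, (287, 166), array([0.6281, 0.0817, 0.137 ]))
lock_tip (0.61, (281, 202), array([ 0.5039, -0.0231,  0.122 ]))
anvil (0.7, (283, 200), array([0.5718, 0.0388, 0.056 ]))
crank (0.72, (268, 174), array([0.5842, 0.1215, 0.104 ]))
bush (0.62, (275, 205), array([0.5578, 0.0599, 0.03  ]))
pin (0.41, (262, 217), array([0.4916, 0.0439, 0.03  ]))
shaft (0.94, (400, 274), array([ 0.6433, -0.3617,  0.    ]))
flange (0.7, (234, 162), array([0.638 , 0.3712, 0.    ]))
vblock (0.66, (169, 200), array([0.3358, 0.3352, 0.    ]))
gaugebox (0.79, (354, 338), array([ 0.3905, -0.4059,  0.    ]))
wrench (0.76, (180, 161), array([0.4877, 0.5096, 0.    ]))
```

```bash
python3 - <<'E'
import cv2,numpy as np
a=cv2.imread("pics/top0.png")[120:230,190:310];b=cv2.imread("pics/side0.png")[130:260,200:340]
a=cv2.resize(a,(480,440),interpolation=3);b=cv2.resize(b,(480,446),interpolation=3)[:440]
cv2.imwrite("pics/c0.png",cv2.resize(np.hstack([a,b]),(800,367)))
E
```

```text
(no output)
```

View pics/c0.png

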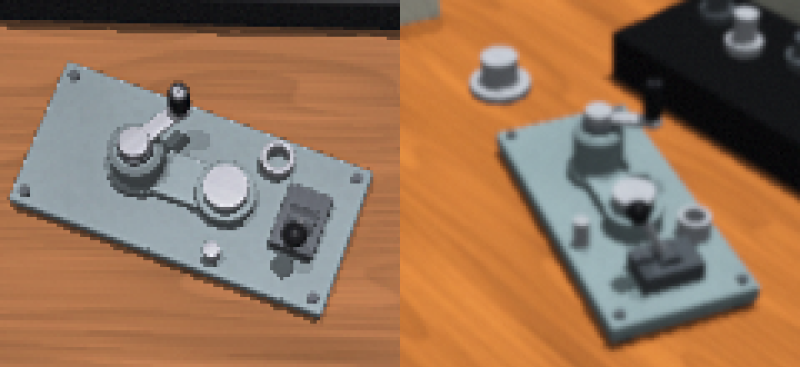

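The top crop shows the hub at (135,140), the black handle top at (178,90), the anvil at (225,190) and the lock knob at (295,233). The stand is yawed about -20°. There is a black thing behind the stand, so I'll check its height and refine the points from depth.

```bash
python3 - <<'E'
from h import *
p=arm.grab_frame("top")
for n,(u,v) in dict(handle=(243.4,147),hub=(230.5,162),knob=(278.5,190),anvil=(257.5,177),black=(250,123),black2=(250,110)).items():
    print(n,world(p,u,v).round(3))
print("handle@.16",world(p,243.7,146.5,.16).round(3),"hub@.119",world(p,230.3,162,.119).round(3),"knob",world(p,278.5,189.5,.125).round(3),"anvil",world(p,257.5,177,.078).round(3))
# everything near: max height map with x in .66-.8
Z=[(u,v,*world(p,u,v)) for u in range(190,310,8) for v in range(60,150,4)]
A=np.array(Z); h=A[A[:,4]>.03]; print(h[:, 2:].min(0).round(3),h[:,2:].max(0).round(3))
E
```

```text
handle [0.634 0.083 0.161]
hub [0.595 0.127 0.117]
knob [ 0.498 -0.035  0.139]
anvil [0.557 0.034 0.073]
black [0.769 0.068 0.043]
black2 [0.808 0.068 0.069]
handle@.16 [0.636 0.082 0.16 ] hub@.119 [0.594 0.127 0.119] knob [ 0.503 -0.036  0.125] anvil [0.556 0.034 0.078]
[ 0.633 -0.123  0.03 ] [0.965 0.296 0.155]
```

```bash
python3 -m inch '.8 -.95 0 0 0 0;.8 -.95 0 0 0 0;.8 -.95 0 0 0 0;.8 -.95 0 0 0 0;.8 -.95 0 0 0 0;.8 -.95 0 0 0 0;.8 -.95 0 0 0 0;.8 -.95 0 0 0 0;.8 -.95 0 0 0 0;.8 -.95 0 0 0 0' 1 && python3 -m inch '.8 -.95 0 0 0 0;.8 -.95 0 0 0 0;.8 -.95 0 0 0 0;.8 -.95 0 0 0 0;.8 -.95 0 0 0 0;.8 -.95 0 0 0 0;.8 -.95 0 0 0 0;.8 -.95 0 0 0 0;.8 -.95 0 0 0 0;0 0 0 0 0 0;0 0 0 0 0 0'; python3 - <<'E'
from h import *
s=arm.get_state(); print(s["eef_pos"],s["q"].round(2),s["force"])
p=arm.grab_frame("wrist"); cv2.imwrite("pics/w1.png",p["frame"][:,:,::-1])
K=p["mtx"];T=p["pose"]
def fw(u,v,z):
    x,y=(u-K[0,2])/K[0,0],(v-K[1,2])/K[1,1]; r=np.hypot(x,y); d=np.array([x/r*np.sin(r),-y/r*np.sin(r),-np.cos(r)])
    dw=T[:3,:3]@d; return T[:3,3]+dw*(z-T[2,3])/dw[2]
for n,z in dict(grip=.137,hub=.119,lock_tip=.122,anvil=.056,stand=0).items():
    for r in arm.place_of(p,n)[:1]:
        u,v=np.array(r["position"])*[512,384]; print(n,round(r["confidence"],2),round(u),round(v),fw(u,v,z).round(4))
E
```

```text
t: 2.7
eef_pos: [0.3931, 0.3716, 0.2268]
ee_rot: [-1.895, 1.57, 1.019]
force: [-0.1, 0.5, -0.6]
width: 0.0877
t: 4.08
eef_pos: [0.6083, 0.116, 0.2264]
ee_rot: [0.267, 1.57, -3.103]
force: [0.2, 0.2, -0.3]
width: 0.0877
[0.60825411 0.1159915  0.22639473] [ 0.5   0.27 -0.12 -0.   -1.19  0.84] [ 0.20542068  0.18505807 -0.3287056 ]
grip 0.82 281 165 [0.6322 0.084  0.137 ]
hub 0.66 240 211 [0.5934 0.1303 0.119 ]
anvil 0.81 326 200 [0.561  0.0352 0.056 ]
stand 0.66 291 185 [0.572  0.0687 0.    ]
```

View pics/w1.png

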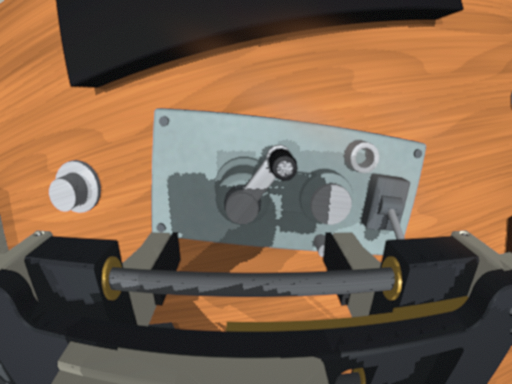

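The wrist view agrees with the other views: handle at (284,165), hub at (240,205). I'll move over the handle and go down.

```bash
python3 -m inch '.43 -.55 0 0 0 0;.43 -.55 0 0 0 0;0 0 -.8 0 0 0;0 0 -.8 0 0 0;0 0 -.8 0 0 0;0 0 -.6 0 0 0;0 0 -.33 0 0 0;0 0 0 0 0 0;0 0 0 0 0 0' 1
python3 -m inch '0 0 0 0 0 0;0 0 0 0 0 0;0 0 0 0 0 0;0 0 0 0 0 0;0 0 0 0 0 0;0 0 0 0 0 0' 0.1 25
python3 - <<'E'
from h import *
p=arm.grab_frame("wrist"); cv2.imwrite("pics/w2.png",p["frame"][100:300,130:390,::-1])
E
```

```text
t: 5.5
eef_pos: [0.6349, 0.0832, 0.1276]
ee_rot: [-2.677, 1.569, 0.238]
force: [0.3, 0.5, 0.3]
width: 0.0875
t: 6.25
eef_pos: [0.6342, 0.083, 0.1266]
ee_rot: [0.933, 1.571, -2.437]
force: [-0.7, -0.3, 0.7]
width: 0.0332
```

View pics/w2.png

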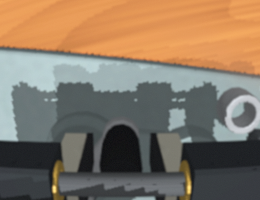

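```bash
python3 -m inch '0 0 0 0 0 0;0 0 0 0 0 0;0 0 0 0 0 0' 0.1 25
cat > plan.py <<'E'
import sys,numpy as np
a,step,n,r=map(float,sys.argv[1:5])
t=np.radians(a+step*np.arange(n+1)); d=np.diff(np.c_[np.cos(t),np.sin(t)],axis=0)*r/.03
print(";".join("%.2f %.2f 0 0 0 0"%tuple(x) for x in d))
E
python3 plan.py -48 -12 6 .06
```

```text
t: 6.68
eef_pos: [0.6342, 0.0831, 0.1266]
ee_rot: [-1.253, 1.571, 1.66]
force: [-0.8, 0.7, -0.3]
width: 0.0221
-0.34 -0.25 0 0 0 0;-0.38 -0.17 0 0 0 0;-0.41 -0.09 0 0 0 0;-0.42 0.00 0 0 0 0;-0.41 0.09 0 0 0 0;-0.38 0.17 0 0 0 0
```

```bash
python3 -m inch '-.34 -.25 0 0 0 0;-.38 -.17 0 0 0 0;-.41 -.09 0 0 0 0;0 0 0 0 0 0;0 0 0 0 0 0' 
python3 -m inch '-.42 0 0 0 0 0;-.41 .09 0 0 0 0;-.38 .17 0 0 0 0;0 0 0 0 0 0;0 0 0 0 0 0'
python3 - <<'E'
from h import *
s=arm.get_state(); print(s["eef_pos"],s["force"],s["moment"])
p=arm.grab_frame("top"); cv2.imwrite("pics/t3.png",cv2.resize(p["frame"][120:230,190:310,::-1],None,fx=4,fy=4,interpolation=3))
E
```

```text
t: 7.3
eef_pos: [0.5993, 0.0684, 0.1265]
ee_rot: [-1.34, 1.569, 1.574]
force: [0.1, 6.0, -2.7]
width: 0.0225
t: 7.92
eef_pos: [0.5644, 0.0766, 0.1268]
ee_rot: [-2.202, 1.567, 0.712]
force: [4.1, 6.8, -5.6]
width: 0.0227
[0.56436679 0.07661826 0.12677656] [ 4.11666533  6.81322877 -5.59150878] [ 2.41023505 -1.5162823   0.01722612]
```

View pics/t3.png

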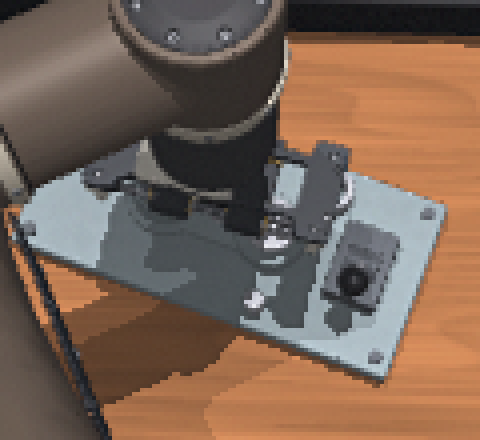

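```bash
cat > tang.py <<'E'
from h import *
C=np.array([.595,.128])
s=arm.get_state(); d=s["eef_pos"][:2]-C; a=np.arctan2(d[1],d[0]); f=s["force"]
print("t %.2f ang %.1f r %.4f  resist(cw) %.1f  radial %.1f z %.1f M"%(s["t"],np.degrees(a),np.hypot(*d),-(f[0]*np.sin(a)-f[1]*np.cos(a)),f[0]*np.cos(a)+f[1]*np.sin(a),f[2]),s["moment"].round(2))
E
python3 - <<'E'
import numpy as np
c=np.array([.564,.0755])
for k in range(1,25):
    t=np.radians(-120.5-10*k); g=np.array([.595,.128])+.06*np.array([np.cos(t),np.sin(t)]); d=((g-c)/.03).round(2); c=c+d*.03; print(-120.5-10*k,d)
E
python3 -m inch '-.27 .21 0 0 0 0;0 0 0 0 0 0;0 0 0 0 0 0' && python3 tang.py
```

```text
-130.5 [-0.27  0.23]
-140.5 [-0.24  0.25]
-150.5 [-0.2   0.29]
-160.5 [-0.14  0.31]
-170.5 [-0.09  0.34]
-180.5 [-0.03  0.35]
-190.5 [0.04 0.34]
-200.5 [0.09 0.34]
-210.5 [0.15 0.32]
-220.5 [0.2  0.28]
-230.5 [0.25 0.24]
-240.5 [0.29 0.2 ]
-250.5 [0.32 0.15]
-260.5 [0.33 0.08]
-270.5 [0.35 0.03]
-280.5 [ 0.35 -0.03]
-290.5 [ 0.33 -0.1 ]
-300.5 [ 0.32 -0.15]
-310.5 [ 0.28 -0.2 ]
-320.5 [ 0.25 -0.25]
-330.5 [ 0.19 -0.29]
-340.5 [ 0.15 -0.31]
-350.5 [ 0.09 -0.34]
-360.5 [ 0.02 -0.35]
t: 8.35
eef_pos: [0.5563, 0.0824, 0.1268]
ee_rot: [-2.349, 1.568, 0.565]
force: [5.6, 4.0, -4.8]
width: 0.0225
t 8.35 ang -130.3 r 0.0598  resist(cw) 1.7  radial -6.7 z -4.8 M [ 1.55 -1.7   0.01]
```

```bash
python3 -m inch '-.23 .28 0 0 0 0;0 0 0 0 0 0;0 0 0 0 0 0' && python3 tang.py
```

```text
t: 8.72
eef_pos: [0.5488, 0.0901, 0.1268]
ee_rot: [1.52, 1.571, -1.849]
force: [2.2, 1.8, -1.7]
width: 0.022
t 8.72 ang -140.7 r 0.0598  resist(cw) -0.0  radial -2.9 z -1.7 M [ 0.36 -0.8   0.01]
```

```bash
python3 tang.py
```

```text
t 8.72 ang -140.7 r 0.0598  resist(cw) -0.0  radial -2.9 z -1.7 M [ 0.36 -0.8   0.01]
```

```bash
python3 -m inch '-.2 .29 0 0 0 0;0 0 0 0 0 0;0 0 0 0 0 0' && python3 tang.py
```

```text
t: 9.1
eef_pos: [0.5427, 0.0989, 0.1267]
ee_rot: [0.719, 1.57, -2.65]
force: [0.7, 0.1, -0.9]
width: 0.0222
t 9.10 ang -150.9 r 0.0598  resist(cw) 0.3  radial -0.7 z -0.9 M [-0.16 -0.34 -0.03]
```

```bash
python3 -m inch '-.14 .31 0 0 0 0;0 0 0 0 0 0;0 0 0 0 0 0' && python3 tang.py
```

```text
t: 9.48
eef_pos: [0.5384, 0.1082, 0.1266]
ee_rot: [0.566, 1.57, -2.803]
force: [-1.5, -1.5, 0.4]
width: 0.0223
t 9.47 ang -160.7 r 0.0599  resist(cw) 0.9  radial 2.0 z 0.4 M [-0.45  0.33 -0.02]
```

```bash
python3 -m inch '-.1 .34 0 0 0 0;0 0 0 0 0 0;0 0 0 0 0 0' && python3 tang.py
```

```text
t: 9.85
eef_pos: [0.5357, 0.1186, 0.1266]
ee_rot: [-0.185, 1.571, 2.73]
force: [-0.6, -1.2, 0.7]
width: 0.0224
t 9.85 ang -171.0 r 0.0600  resist(cw) 1.1  radial 0.7 z 0.7 M [-0.34  0.35 -0.01]
```

```bash
python3 -m inch '-.03 .35 0 0 0 0;0 0 0 0 0 0;0 0 0 0 0 0' && python3 tang.py
```

```text
t: 10.22
eef_pos: [0.5349, 0.1292, 0.1266]
ee_rot: [-0.625, 1.571, 2.289]
force: [-1.1, -0.1, 1.5]
width: 0.0222
t 10.22 ang 178.9 r 0.0601  resist(cw) 0.2  radial 1.1 z 1.5 M [-0.25  0.52 -0.02]
```

```bash
python3 -m inch '.04 .34 0 0 0 0;0 0 0 0 0 0;0 0 0 0 0 0' && python3 tang.py
```

```text
t: 10.6
eef_pos: [0.5356, 0.1383, 0.1265]
ee_rot: [1.108, 1.568, -2.261]
force: [-2.7, -5.5, 2.6]
width: 0.0222
t 10.60 ang 170.1 r 0.0603  resist(cw) 5.9  radial 1.7 z 2.6 M [-2.3   0.8  -0.07]
```

```bash
python3 -m inch '.01 .08 0 0 0 0;0 0 0 0 0 0;0 0 0 0 0 0' && python3 tang.py
```

```text
t: 10.98
eef_pos: [0.5358, 0.1401, 0.1264]
ee_rot: [1.19, 1.568, -2.18]
force: [-2.8, -8.1, 2.0]
width: 0.0221
t 10.97 ang 168.4 r 0.0604  resist(cw) 8.5  radial 1.1 z 2.0 M [-3.1   0.61 -0.01]
```

The stop is found. Resistance rose from about 1 N to 5.9 N and then 8.5 N, which puts first touch at about 174-176°. Next I'll wind back three turns, in half-turn calls.

```bash
python3 - <<'E'
import numpy as np
C=np.array([.5947,.1285]);c=np.array([.5364,.1415])
g=lambda a:C+.06*np.array([np.cos(np.radians(a)),np.sin(np.radians(a))])
print(((g(177)-c)/.03).round(2))
c=g(177)
L=[]
for k in range(1,13):
    d=((g(177+15*k)-c)/.03).round(2);c=c+d*.03;L.append(d)
print(";".join("%.2f %.2f 0 0 0 0"%tuple(x) for x in L));print(";".join("%.2f %.2f 0 0 0 0"%tuple(-x) for x in L))
E
python3 -m inch '-.02 -.17 0 0 0 0;-.03 -.16 0 0 0 0;0 0 0 0 0 0;0 0 0 0 0 0' && python3 tang.py
```

```text
[-0.05 -0.33]
0.04 -0.52 0 0 0 0;0.18 -0.49 0 0 0 0;0.29 -0.43 0 0 0 0;0.40 -0.34 0 0 0 0;0.47 -0.23 0 0 0 0;0.51 -0.09 0 0 0 0;0.52 0.04 0 0 0 0;0.50 0.17 0 0 0 0;0.43 0.30 0 0 0 0;0.33 0.40 0 0 0 0;0.23 0.47 0 0 0 0;0.09 0.51 0 0 0 0
-0.04 0.52 0 0 0 0;-0.18 0.49 0 0 0 0;-0.29 0.43 0 0 0 0;-0.40 0.34 0 0 0 0;-0.47 0.23 0 0 0 0;-0.51 0.09 0 0 0 0;-0.52 -0.04 0 0 0 0;-0.50 -0.17 0 0 0 0;-0.43 -0.30 0 0 0 0;-0.33 -0.40 0 0 0 0;-0.23 -0.47 0 0 0 0;-0.09 -0.51 0 0 0 0
t: 11.48
eef_pos: [0.535, 0.1321, 0.1267]
ee_rot: [-1.751, 1.57, 1.163]
force: [-2.1, 1.0, 1.6]
width: 0.0226
t 11.47 ang 176.1 r 0.0601  resist(cw) -0.9  radial 2.1 z 1.6 M [0.07 0.83 0.04]
```

```bash
python3 -m inch '.04 -.52 0 0 0 0;.18 -.49 0 0 0 0;.29 -.43 0 0 0 0;.4 -.34 0 0 0 0;.47 -.23 0 0 0 0;.51 -.09 0 0 0 0;.52 .04 0 0 0 0;.5 .17 0 0 0 0;.43 .3 0 0 0 0;.33 .4 0 0 0 0;.23 .47 0 0 0 0;.09 .51 0 0 0 0' && python3 tang.py
```

```text
t: 12.98
eef_pos: [0.6551, 0.1262, 0.1266]
ee_rot: [2.245, 1.57, -1.125]
force: [-2.0, -3.0, 0.0]
width: 0.0226
t 12.97 ang -1.7 r 0.0601  resist(cw) -3.1  radial -1.9 z 0.0 M [-0.88  0.86 -0.01]
```

Half a turn is done, with low forces.

```bash
python3 -m inch '-.04 .52 0 0 0 0;-.18 .49 0 0 0 0;-.29 .43 0 0 0 0;-.4 .34 0 0 0 0;-.47 .23 0 0 0 0;-.51 .09 0 0 0 0;-.52 -.04 0 0 0 0;-.5 -.17 0 0 0 0;-.43 -.3 0 0 0 0;-.33 -.4 0 0 0 0;-.23 -.47 0 0 0 0;-.09 -.51 0 0 0 0' && python3 tang.py
```

```text
t: 14.48
eef_pos: [0.5347, 0.1309, 0.1268]
ee_rot: [-1.886, 1.57, 1.028]
force: [5.5, 1.2, -3.8]
width: 0.0225
t 14.47 ang 177.2 r 0.0603  resist(cw) -1.4  radial -5.5 z -3.8 M [ 0.61 -2.16 -0.04]
```

Turn 1 is complete.

```bash
python3 -m inch '.04 -.52 0 0 0 0;.18 -.49 0 0 0 0;.29 -.43 0 0 0 0;.4 -.34 0 0 0 0;.47 -.23 0 0 0 0;.51 -.09 0 0 0 0;.52 .04 0 0 0 0;.5 .17 0 0 0 0;.43 .3 0 0 0 0;.33 .4 0 0 0 0;.23 .47 0 0 0 0;.09 .51 0 0 0 0' && python3 tang.py
python3 -m inch '-.04 .52 0 0 0 0;-.18 .49 0 0 0 0;-.29 .43 0 0 0 0;-.4 .34 0 0 0 0;-.47 .23 0 0 0 0;-.51 .09 0 0 0 0;-.52 -.04 0 0 0 0;-.5 -.17 0 0 0 0;-.43 -.3 0 0 0 0;-.33 -.4 0 0 0 0;-.23 -.47 0 0 0 0;-.09 -.51 0 0 0 0' && python3 tang.py
```

```text
t: 15.98
eef_pos: [0.6551, 0.1261, 0.1266]
ee_rot: [2.078, 1.57, -1.291]
force: [-1.5, -2.5, 0.1]
width: 0.0224
t 15.97 ang -1.8 r 0.0601  resist(cw) -2.5  radial -1.5 z 0.1 M [-0.86  0.81 -0.01]
t: 17.48
eef_pos: [0.5347, 0.1309, 0.1268]
ee_rot: [-1.871, 1.57, 1.043]
force: [5.3, 1.3, -4.2]
width: 0.0221
t 17.48 ang 177.3 r 0.0604  resist(cw) -1.5  radial -5.3 z -4.2 M [ 0.69 -2.17  0.03]
```

Turn 2 is complete. The third follows.

```bash
python3 -m inch '.04 -.52 0 0 0 0;.18 -.49 0 0 0 0;.29 -.43 0 0 0 0;.4 -.34 0 0 0 0;.47 -.23 0 0 0 0;.51 -.09 0 0 0 0;.52 .04 0 0 0 0;.5 .17 0 0 0 0;.43 .3 0 0 0 0;.33 .4 0 0 0 0;.23 .47 0 0 0 0;.09 .51 0 0 0 0' && python3 tang.py
python3 -m inch '-.04 .52 0 0 0 0;-.18 .49 0 0 0 0;-.29 .43 0 0 0 0;-.4 .34 0 0 0 0;-.47 .23 0 0 0 0;-.51 .09 0 0 0 0;-.52 -.04 0 0 0 0;-.5 -.17 0 0 0 0;-.43 -.3 0 0 0 0;-.33 -.4 0 0 0 0;-.23 -.47 0 0 0 0;-.09 -.51 0 0 0 0' && python3 -m inch '0 0 0 0 0 0;0 0 0 0 0 0;0 0 0 0 0 0;0 0 0 0 0 0' && python3 tang.py
```

```text
t: 18.98
eef_pos: [0.6551, 0.1262, 0.1266]
ee_rot: [2.005, 1.57, -1.364]
force: [-2.6, -2.2, 1.0]
width: 0.0223
t 18.98 ang -1.8 r 0.0601  resist(cw) -2.2  radial -2.5 z 1.0 M [-0.86  0.81  0.02]
t: 20.48
eef_pos: [0.5347, 0.1309, 0.1268]
ee_rot: [-1.896, 1.57, 1.018]
force: [5.9, 1.9, -4.2]
width: 0.0222
t: 20.98
eef_pos: [0.5348, 0.1316, 0.1266]
ee_rot: [0.982, 1.57, -2.387]
force: [0.6, -1.1, 1.4]
width: 0.0224
t 20.98 ang 176.6 r 0.0603  resist(cw) 1.1  radial -0.6 z 1.4 M [-0.51 -0.37 -0.04]
```

```bash
python3 -m inch '0 0 0 0 0 0;0 0 0 0 0 0;0 0 0 0 0 0;0 0 0 0 0 0' 0.8 && python3 -m inch '0 0 .3 0 0 0;0 0 .7 0 0 0;0 0 .9 0 0 0;0 0 .9 0 0 0;-.6 -.6 .4 0 0 0;-.9 -.9 0 0 0 0;-.9 -.9 0 0 0 0;0 0 0 0 0 0;0 0 0 0 0 0' 0
python3 - <<'E'
from h import *
s=arm.get_state(); print(s["eef_pos"],s["q"].round(2))
p=arm.grab_frame("top"); cv2.imwrite("pics/t4.png",cv2.resize(p["frame"][110:230,180:320,::-1],None,fx=4,fy=4,interpolation=3))
p=arm.grab_frame("side"); print(pt(p,"grip",.137),pt(p,"lock_tip",.122))
cv2.imwrite("pics/s4.png",cv2.resize(p["frame"][130:260,200:340,::-1],None,fx=4,fy=4,interpolation=3))
p=arm.grab_frame("wrist")
K=p["mtx"];T=p["pose"]
def fw(u,v,z):
    x,y=(u-K[0,2])/K[0,0],(v-K[1,2])/K[1,1]; r=np.hypot(x,y); d=np.array([x/r*np.sin(r),-y/r*np.sin(r),-np.cos(r)])
    dw=T[:3,:3]@d; return T[:3,3]+dw*(z-T[2,3])/dw[2]
for n,z in dict(grip=.137,hub=.119,lock_tip=.122,anvil=.056).items():
    for r in arm.place_of(p,n)[:1]:
        u,v=np.array(r["position"])*[512,384]; print(n,round(r["confidence"],2),round(u),round(v),fw(u,v,z).round(4))
cv2.imwrite("pics/w4.png",p["frame"][:,:,::-1])
E
```

```text
t: 21.48
eef_pos: [0.5349, 0.1317, 0.1266]
ee_rot: [0.018, 1.571, 2.932]
force: [0.4, 0.3, -0.1]
width: 0.0569
t: 22.6
eef_pos: [0.4635, 0.0599, 0.2235]
ee_rot: [-2.501, 1.569, 0.413]
force: [-0.1, -0.5, 0.0]
width: 0.0003
[0.46350033 0.05986574 0.22353542] [ 0.55  0.01 -0.43  0.   -1.13  0.79]
(0.74, (256, 170), array([0.5382, 0.1289, 0.137 ])) (0.48, (280, 204), array([ 0.4967, -0.028 ,  0.122 ]))
grip 0.68 152 141 [0.5349 0.1303 0.137 ]
hub 0.84 142 75 [0.5954 0.1302 0.119 ]
lock_tip 0.9 342 136 [ 0.4997 -0.0322  0.122 ]
anvil 0.72 23 103 [0.6374 0.3325 0.056 ]
```

View pics/w4.png

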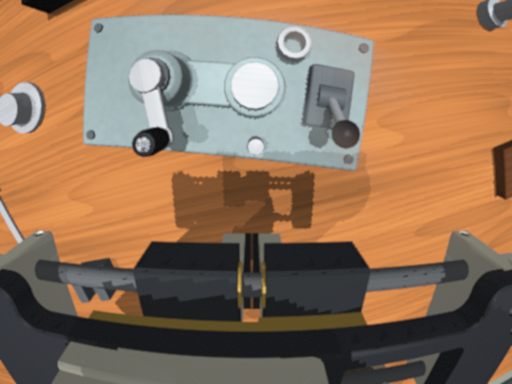

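View pics/s4.png

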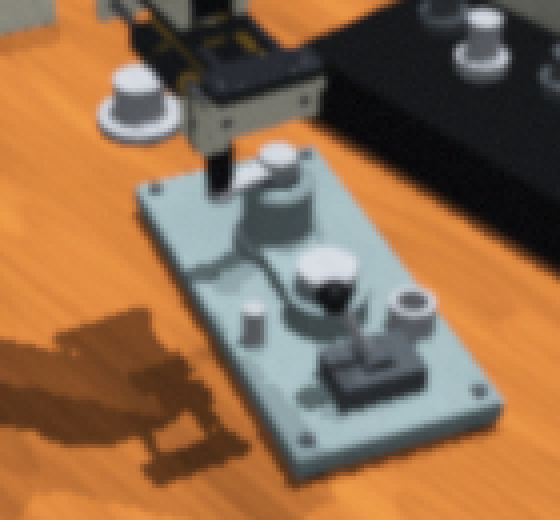

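The crank handle sits free at (.535,.130) and the bystanders stand where they were. The knob is at about (.498,-.032). I'll come down on the robot side of it with the fingers shut and push.

```bash
python3 -m inch '-.14 -.8 0 0 0 0;-.14 -.8 0 0 0 0;-.14 -.85 0 0 0 0;0 0 -.9 0 0 0;0 0 -.9 0 0 0;0 0 -.9 0 0 0;0 0 -.7 0 0 0;0 0 -.3 0 0 0;0 0 0 0 0 0;0 0 0 0 0 0' 0 && python3 -m inch '.3 -.11 0 0 0 0;.3 -.11 0 0 0 0;.3 -.11 0 0 0 0;.3 -.11 0 0 0 0;.3 -.11 0 0 0 0;.3 -.11 0 0 0 0;0 0 0 0 0 0'
```

```text
t: 24.3
eef_pos: [0.451, -0.0137, 0.1125]
ee_rot: [-2.676, 1.57, 0.238]
force: [-0.5, -0.4, -0.4]
width: 0.0
t: 25.18
eef_pos: [0.5051, -0.0339, 0.1115]
ee_rot: [2.994, 1.571, -0.376]
force: [-0.3, 0.1, 0.2]
width: 0.0004
```

```bash
python3 -m inch '.3 -.11 0 0 0 0;.3 -.11 0 0 0 0;.3 -.11 0 0 0 0;0 0 0 0 0 0;0 0 0 0 0 0'
```

```text
t: 25.8
eef_pos: [0.5313, -0.0436, 0.1116]
ee_rot: [-0.871, 1.571, 2.042]
force: [0.5, -0.4, -0.0]
width: 0.0002
```

```bash
python3 - <<'E'
from h import *
p=arm.grab_frame("wrist"); a=p["frame"][80:310,130:460,::-1]
p=arm.grab_frame("side"); b=cv2.resize(p["frame"][150:250,230:330,::-1],(460,460),interpolation=3)
a=cv2.resize(a,(330,230)); c=np.zeros((460,790,3),np.uint8); c[:230,:330]=a; c[:,330:]=b
cv2.imwrite("pics/c5.png",c)
E
```

```text
(no output)
```

View pics/c5.png

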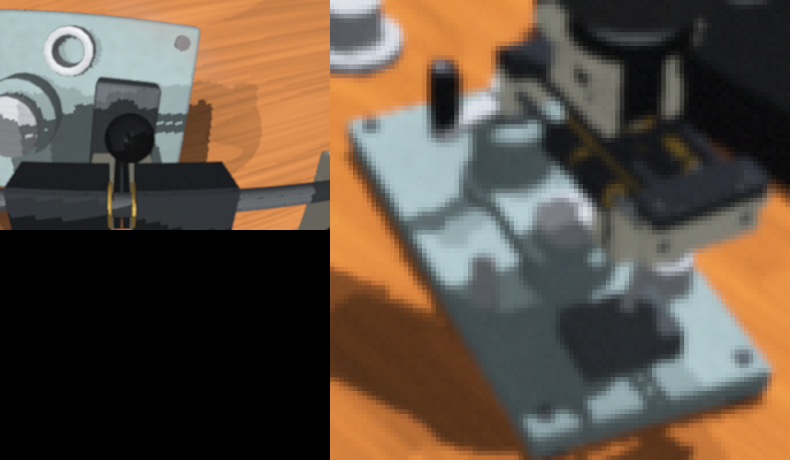

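The knob is being pushed ahead of the fingers and is already past the middle, leaning away. I'll push on in small steps until the force rises.

```bash
python3 -m inch '.25 -.09 0 0 0 0;.2 -.07 0 0 0 0;0 0 0 0 0 0;0 0 0 0 0 0'
```

```text
t: 26.4
eef_pos: [0.5451, -0.0484, 0.1117]
ee_rot: [-2.981, 1.571, -0.067]
force: [0.0, 0.6, 0.4]
width: 0.0003
```

```bash
python3 -m inch '.08 -.03 0 0 0 0;0 0 0 0 0 0;0 0 0 0 0 0'
```

```text
t: 26.78
eef_pos: [0.5472, -0.0493, 0.1117]
ee_rot: [3.08, 1.571, -0.289]
force: [-0.3, -0.7, 0.2]
width: 0.0003
```

```bash
python3 -m inch '.08 -.03 0 0 0 0;0 0 0 0 0 0;0 0 0 0 0 0'
```

```text
t: 27.15
eef_pos: [0.5484, -0.05, 0.1114]
ee_rot: [0.145, 1.568, 3.058]
force: [-6.0, 2.9, 1.4]
width: 0.0007
```

```bash
python3 -m inch '.08 -.03 0 0 0 0;0 0 0 0 0 0;0 0 0 0 0 0'
```

```text
t: 27.52
eef_pos: [0.5487, -0.051, 0.1109]
ee_rot: [0.195, 1.565, 3.108]
force: [-10.2, 5.1, 5.2]
width: 0.0004
```

```bash
python3 -m inch '.08 -.03 0 0 0 0;0 0 0 0 0 0;0 0 0 0 0 0'
```

```text
t: 27.9
eef_pos: [0.549, -0.0518, 0.1105]
ee_rot: [0.195, 1.561, 3.107]
force: [-17.5, 8.4, 10.1]
width: 0.0005
```

Pushing another 5 mm raised the force to 17 N with no further travel, so the lever is at its end stop. I'll back off, lift and check.

```bash
python3 -m inch '-.4 .14 0 0 0 0;-.8 .28 0 0 0 0;-.8 .28 .2 0 0 0;0 0 .9 0 0 0;0 0 .9 0 0 0;0 0 .9 0 0 0;-.8 -.6 .4 0 0 0;0 -.9 0 0 0 0;0 -.9 0 0 0 0;0 0 0 0 0 0;0 0 0 0 0 0'
python3 - <<'E'
from h import *
p=arm.grab_frame("top"); print(pt(p,"grip",.137),pt(p,"lock_tip",.122),pt(p,"hub",.119)); a=cv2.resize(p["frame"][120:220,190:310,::-1],(480,400),interpolation=3)
p=arm.grab_frame("side"); print(pt(p,"grip",.137),pt(p,"lock_tip",.122)); b=cv2.resize(p["frame"][140:265,220:320,::-1],(320,400),interpolation=3)
cv2.imwrite("pics/c6.png",np.hstack([a,b]))
E
```

```text
t: 29.28
eef_pos: [0.4707, -0.1029, 0.2108]
ee_rot: [-2.827, 1.57, 0.086]
force: [-0.0, 0.6, -0.8]
width: 0.0001
None None None
(0.74, (255, 172), array([0.5318, 0.1256, 0.137 ])) (0.67, (307, 195), array([ 0.5856, -0.0466,  0.122 ]))
```

View pics/c6.png

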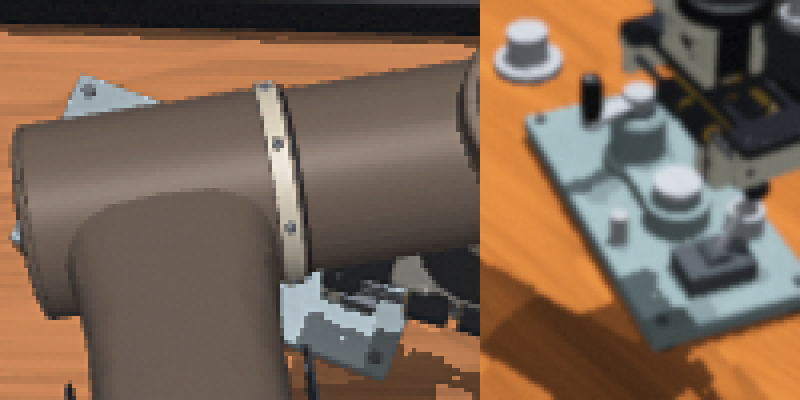

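The side view shows the lever leaning away, the crank handle where I left it, and the pin and bush standing. I'm handing in.

```bash
python3 -c "
from station import arm
print(arm.job_done())"
```

```text
the job is handed in; nothing more can be done
None
```

I wound the crank down to its stop, wound it back three turns, pushed the lock lever over and handed the job in at about 29 s of the 72 s. No verdict was reported.

- **Stop:** winding clockwise in 10° steps, the push at the handle rose from about 1 N to 5.9 N. A further 2° step took it to 8.5 N, about 0.13 rad on the spring against the 0.25 rad limit. I put first touch at a crank angle of 174–176°.
- **Three turns back:** I counted three full anticlockwise turns from the tool's path and let go at 176.6°, which is within a few degrees of three turns. After release, the wrist and side cameras put the handle within about 3 mm of where I left it.
- **Lock lever:** I pushed it with closed fingers until another 5 mm of push gave no more travel and the force rose to about 17 N. The side camera then showed the knob leaning away, about 90 mm from where it started.
- **Bystanders:** the last side view showed the pin and bush standing where they were, with the flange also in place. I did not check the shaft, block, gauge case and wrench at the end, but the arm did not go near them.
- **Checks that failed or disagreed:** the arm blocked the last top view, so the networks found nothing in it. Early on, the top camera's network mistook the crank for the lock knob, so I used the side and wrist views there. I could not measure the anvil height directly; that result rests on the turn count and the felt stop.

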